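Fit the dicing grid in the vegetable chopper and close its lid

TASK

Get the vegetable chopper ready for dicing: take the dicing insert (the one with crossed blades and a raised collar) and set it, collar up and without dropping it, into the pocket of the chopper so that it lies square and flat on the ledge. Then lower the hinged lid gently, without slamming it, until it is fully closed over the insert. Leave the slicing plate and the other things on the worktop where they stand.

Things in the scene. Friction and masses are not known exactly. Their poses are not given: they have to be found in the camera images.
- dicing_grid: The dicing insert, loose, 0.14 kg, flat on the worktop: grey frame 112 (own x) x 72 (y) x 12 mm with crossed steel blades in its opening and round it a thin upright collar (3 mm walls), 96 x 56 mm outside, top 28 mm above the underside. Grip from above across the collar's 56 mm, fingertips just above the frame. Origin: centre of the underside, z up. Fits either way round (half turn).
- slicing_plate: The other insert, not wanted: a grey frame of the same outline 112 x 72 x 12 mm but without collar, its opening filled by a steel plate with one slanting blade. Loose; origin: centre of the underside, z up.
- chopper: The vegetable chopper, standing firmly: a clear plastic catch box with a white deck on top, 176 (own x) x 108 (own y) mm, deck top 64 mm above the worktop. The hinge of the lid is at its +x end. Origin: centre of its underside, z up.
- pocket (a point): Centre of the floor of the chopper's blade pocket, 52 mm above the worktop (x along the chopper, z up). The pocket is 116 (x) x 76 (y) mm, 12 mm deep, its mouth bevelled 4 mm wider. The insert rests on a ledge 10 mm wide round an open hole. Seated, the insert's origin is on this point, its frame level with the deck, its collar standing out of it.
- lid (a joint): Angle of the white lid: 0 closed on the deck, 1.57 upright, 2.0 fully open. The stiff hinge stays where it is left; 2 to 4 N near the free end move it, so push it all the way: over from behind on its flat outer side, then down from above. The lid is a shell 180 mm long from the hinge, 108 wide, 28 deep, plus a 14 mm finger lip at the free end; closed, its top is 96 mm above the worktop.
- lid_hinge (a point): Middle of the lid's hinge axis, 68 mm above the worktop, 90 mm from the chopper's origin towards its +x end. Turns with the lid.
- lid_back (a point): Point on the middle of the lid's flat outer side, 130 mm from the hinge axis and 28 mm outside it (on the top of the lid when closed, on its rear side when open); its z points out of the lid. The place to push.
- glass: Upright drinking glass, 81 mm across, 92 mm tall, behind the chopper. Bystander; origin: centre of the foot.
- tin: Low round tin, 86 mm across, 40 mm tall, at the right. Bystander; origin: centre of the underside.
- teaspoon: Teaspoon 130 mm long lying behind the chopper, near the sink. Bystander; origin: its middle, at the underside.

How it is judged (in metres and radians):
On the way:
1. the dicing insert lies square and flat in the pocket while the lid is still open (x of dicing_grid in the frame of pocket between -0.004 and 0.004 m and y of dicing_grid in the frame of pocket between -0.004 and 0.004 m and z of dicing_grid in the frame of pocket between -0.003 and 0.003 m and angle between the x axis of dicing_grid and the x axis of pocket, either way round below 0.06 rad and angle between the z axis of dicing_grid and the z axis of pocket, either way round below 0.035 rad and not (angle between dicing_grid's own z axis and vertical above 1 rad) and value of joint lid above 1 rad), for 0.2 s.
At the end, for the whole second after the job is handed in: The dicing insert rests collar up in the pocket, its origin within 4 mm of the pocket's centre along both sides and within 3 mm of the floor's height, square within 0.06 rad (either way round) and flat within 0.035 rad; the lid is closed to less than 0.05 rad; both are at rest (x of dicing_grid in the frame of pocket between -0.004 and 0.004 m and y of dicing_grid in the frame of pocket between -0.004 and 0.004 m and z of dicing_grid in the frame of pocket between -0.003 and 0.003 m and angle between the x axis of dicing_grid and the x axis of pocket, either way round below 0.06 rad and angle between the z axis of dicing_grid and the z axis of pocket, either way round below 0.035 rad and not (angle between dicing_grid's own z axis and vertical above 1 rad) and value of joint lid below 0.05 rad and linear speed of dicing_grid below 0.02 m/s and velocity of joint lid between -0.05 and 0.05 rad/s); the robot touches nothing.
It fails at once if the lid is slammed (closing faster than 4 rad/s) (velocity of joint lid below -4 rad/s).
It fails at once if the dicing insert is dropped (falls free at more than 0.6 m/s, about 20 mm) (linear speed of dicing_grid above 0.6 m/s and contact force between the fingers and dicing_grid below 0.05 N).
It fails at once if the slicing plate or another thing on the worktop is moved more than 30 mm (distance of any of slicing_plate, glass, tin, teaspoon from where it was at the start of the episode above 0.03 m).
It also fails if it takes over 70 s, if anything falls off the work surface, if the arm or the gripper's body presses on something with over 40 N, if the wrist force passes 120 N, or if a joint passes its speed limit or range.

ROBOT

A 7-joint arm with a two-finger parallel gripper is mounted at the origin on a cart in front of the work surface, level with it; the furniture and walls round the work are solid. World frame = base frame: x ahead of the robot, y to its left, z up, the work surface at z = 0. Lengths are in mm, angles in rad, forces in N, time in s.
With the tool pointing down it reaches from about 350 to 900 mm from the base axis. Payload 7.2 kg.
Tool frame: the origin (TCP) lies midway between the tips of the shut fingers; the grasp point (between the pads) lies hold_point_z behind it (hold_point_z is the distance from the TCP to the grasp point, in mm); z points along the fingers, y is the line along which they close (so a half turn about z gives the same grasp; the last joint's range is limited). The gripper opens to 85 mm and grips with 20 to 120 N. Pads are 22 mm wide; open, the fingers measure 114 mm over their backs; the gripper's body (76 mm by 85 mm) begins 54 mm behind the grasp point. The pads swing forward as they close: fully open they stand 13 mm farther back than shut.
Start: joints at [-1.293, 0.411, -0.013, 1.596, 0.006, 1.134, -0.082], TCP at [211.853, 588.003, 231.297] pointing down, gripper open.
Joint ranges: [-2.95, 2.95], [-0.29, 1.99], [-1.47, 1.44], [0.14, 2.54], [-1.03, 4.17], [0.13, 1.85], [-2.86, 2.86]. Speed limits (rad/s): [2.39, 2.39, 3.01, 3.01, 3.14, 3.14, 3.14].

INTERFACE

Orientations are given as a rotation vector (axis times angle).
In Python, from bench import * gives the robot as it stands.
- The arm moves only by the shell command python3 -m pendant 'ROWS' [OPENING] [FORCE]. ROWS is a JSON object of lists of equal length, an entry for each row: "xyz": the shift along the tool's x, y, z normalised to -1 to 1, where 1 is 0.03 m, a list of three; "turn": the turn about the tool's z normalised to -1 to 1, where 1 is 0.1 rad. A call has 1 to 20 rows; each row shifts and turns the commanded pose from where the row before left it, along the tool's axes as they then stand; what a row does not reach is not made up. A row lasts 1/12 s, in which the tool goes at most 41.7 mm and 7.16 degrees, less where a joint would pass 70% of its speed; a pose out of reach is approached as far as the arm can. A call with a number of a shift or a turn outside -1 to 1 is refused whole. A call with a gripper value outside its range is refused whole. OPENING is the opening, from -1 (shut) to 1 (fully open), set as the call begins (- or left out, the last holds). The fingers move at their own pace and stop on an object; FORCE is the grip in N (left out, the last holds). Time passes only in rows, so rows that do not move let the fingers close. It gives the time, the measured TCP pose, the force, the opening and the grip force at its end, in the units of the state.
- sense(): the state, without advancing time (a new reading comes with each control period).
- camera(name): name is "side" or "top" or "wrist"; returns a dict with "pixels" (480x640x3 uint8, red, green, blue), "camera_matrix" (3x3 intrinsics, pixels), "D" ([k1, k2, p1, p2, k3] as OpenCV has them; the pictures are not rectified), "position" and "rotation" of the camera in the world. Camera axes: x right, y down, z forward; pixel columns grow to the right and rows downward; lengths in mm; the calibration is good to about 2 mm. A picture is of the moment at which its call begins. There is no depth.
- sign_off(): hands the job in; it is judged then, once.
The state is a dict: "time": time; "joint_pos": joint angles; "qd": joint speeds; "effort": joint torques, N m; "eef_pos": TCP position; "orientation": TCP orientation; "force": force on the tool from outside, world axes, zero at the start; "torque": the same for the moment, N m; "finger_gap": opening from 0.0 (shut) to 1.0 (fully open); "finger_force": force on a finger pad.
Only numpy, scipy, OpenCV 4.12 (cv2) and the standard library are available. Lean on these libraries where they do the work, as an engineer would, in place of code of your own. Each camera call takes 0.05 s, during which the arm holds its last target. There are 200 camera calls.

## Working session

There is one attempt and no reset: what is moved stays moved. The work goes in short steps, Python scripts to look and compute and a shell command to move; the robot and the scene stay as the last step left them, time stands still between calls to the robot, and variables do not carry over. Pictures are saved under pics/ and viewed, at most 13 in all, crops included, and the job is handed in when it is done.

```bash
ls; mkdir -p pics; python3 - <<'E'
from bench import *
import cv2
s=sense(); print(s)
for n in("top","side"):
    c=camera(n); cv2.imwrite(f"pics/{n}0.png",c["pixels"][:,:,::-1]); print(n,c["camera_matrix"],c["D"],c["position"],c["rotation"])
E
```

```text
pics
{'time': 0.0, 'joint_pos': array([-1.29319565,  0.41189671, -0.01270789,  1.59706579,  0.0055702 ,
        1.13427393, -0.08222726]), 'qd': array([ 7.53762455e-04,  1.00511545e-03, -2.27621975e-03, -1.72079007e-03,
        9.98371571e-06,  2.72921192e-04,  1.62135937e-03]), 'effort': array([-1.56266626e-03, -6.00626636e+01,  6.81081433e-01, -2.99428135e+01,
        1.36020014e-02,  1.03412446e-02, -5.66041933e-06]), 'eef_pos': array([211.70739778, 587.52127833, 230.4461564 ]), 'orientation': array([-5.40476732e-01, -3.09455918e+00,  2.50928486e-03]), 'force': array([-0.8890482 , -0.14194617,  1.10002816]), 'torque': array([ 0.01553372,  0.03179723, -0.06257621]), 'finger_force': 0.0, 'finger_gap': 0.9999252323818083}
top [[437.59161352   0.         320.28964505]
 [  0.         437.59161352 243.35892813]
 [  0.           0.           1.        ]] [0.02102049 0.         0.         0.         0.        ] [ 420.61003889 -178.82989768 1153.31711362] [-2.17156907  2.10856816 -0.15858886]
side [[526.76262123   0.         320.18958661]
 [  0.         526.76262123 238.44307115]
 [  0.           0.           1.        ]] [-0.0812111  0.         0.         0.         0.       ] [354.36813171 586.95605068 819.09644198] [-0.39854403  2.76108048 -1.18318699]
```

View pics/top0.png

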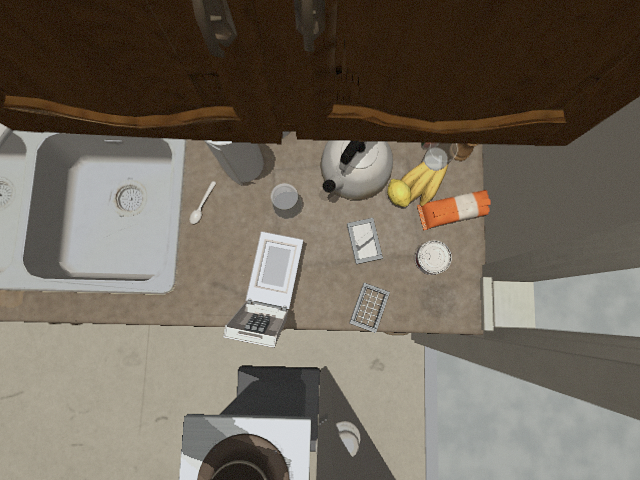

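View pics/side0.png

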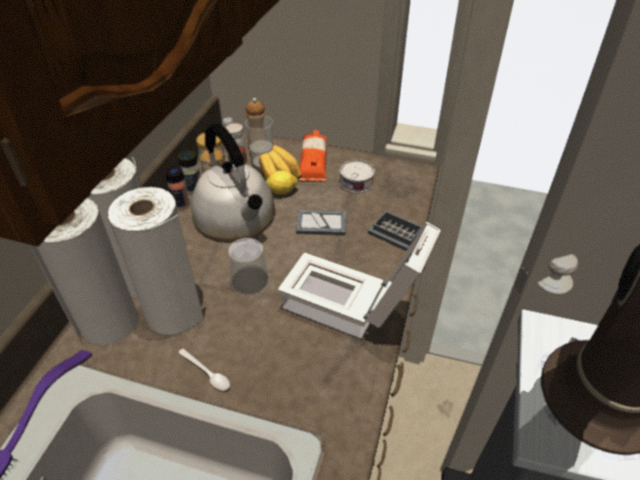

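Top view: the dicing grid is at about (370,307), the slicing plate at (365,241), and the chopper deck at (275,268). The open lid leans towards the robot at about (258,322). I don't see the arm at its expected place, so I'll project known points to check the calibration.

```bash
cat > h.py <<'E'
from bench import *
import numpy as np, cv2
from scipy.spatial.transform import Rotation as R
def proj(c,P):
    Rw=R.from_rotvec(c["rotation"]).as_matrix().T
    return cv2.projectPoints(np.atleast_2d(np.float64(P)),cv2.Rodrigues(Rw)[0],-Rw@c["position"],c["camera_matrix"],np.array(c["D"]))[0][:,0]
def ray(c,px,z):
    u=cv2.undistortPoints(np.float64(px).reshape(-1,1,2),c["camera_matrix"],np.array(c["D"]))[:,0]
    d=np.c_[u,np.ones(len(u))]@R.from_rotvec(c["rotation"]).as_matrix().T
    t=(z-c["position"][2])/d[:,2]
    return c["position"]+d*t[:,None]
def tri(c1,p1,c2,p2):
    A=[];b=[]
    for c,p in((c1,p1),(c2,p2)):
        a=ray(c,[p],0)[0]-c["position"];a/=np.linalg.norm(a);M=np.eye(3)-np.outer(a,a);A.append(M);b.append(M@c["position"])
    x=np.linalg.lstsq(np.vstack(A),np.hstack(b),rcond=None)[0]; return x
E
python3 - <<'E'
from h import *
t=camera("top");s=camera("side");w=camera("wrist")
cv2.imwrite("pics/crop0.png",cv2.resize(np.hstack([t["pixels"][210:360,210:410]]),None,fx=4,fy=4,interpolation=cv2.INTER_CUBIC)[:,:,::-1])
for c in(t,s): print(R.from_rotvec(c["rotation"]).as_matrix().round(2),proj(c,[[0,0,0],[212,588,231],[400,-179,0]]).round())
st=sense();print(R.from_rotvec(st["orientation"]).as_matrix().round(3)); print(w["position"],R.from_rotvec(w["rotation"]).as_matrix().round(2))
print(ray(t,[[370,307],[275,268]],0),ray(s,[[396,230]],0))
E
```

```text
[[ 0.03 -0.99  0.15]
 [-1.   -0.03  0.01]
 [-0.   -0.15 -0.99]] [[243. 483.]
 [-68. 406.]
 [321. 319.]]
[[-0.96 -0.2   0.2 ]
 [-0.28  0.66 -0.69]
 [ 0.   -0.72 -0.69]] [[606. 393.]
 [486. 793.]
 [402. 275.]]
[[-0.941  0.339 -0.   ]
 [ 0.339  0.941 -0.001]
 [-0.    -0.001 -1.   ]]
[148.70378125 610.0088596  374.00517174] [[ 0.34  0.91  0.25]
 [ 0.94 -0.33 -0.09]
 [-0.    0.26 -0.96]]
[[ 433.50230424 -305.68888858    0.        ]
 [ 528.04050782  -53.52533113    0.        ]] [[ 4.37101773e+02 -3.14304986e+02  1.13686838e-13]]
```

View pics/crop0.png

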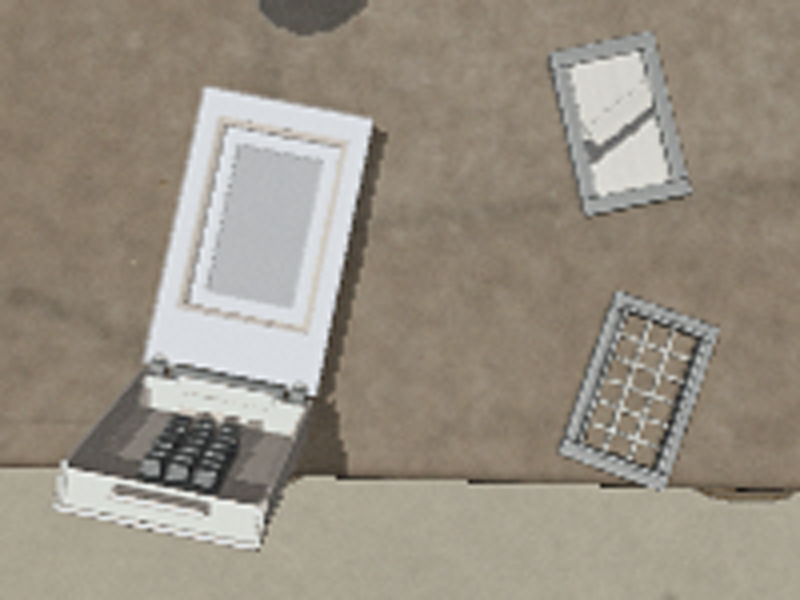

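The crop (4x, offset 210,210) shows the chopper's hinge end facing the robot. The deck corners are at crop (205,90), (372,120), (318,392), (145,362), and the pocket and grid outlines are clear.

```bash
python3 - <<'E'
from h import *
import bench
print([k for k in dir(bench) if not k.startswith('_')], globals().get('hold_point_z'))
t=camera("top")
def q(pts,z):
    P=ray(t,np.array(pts)/4+210-0.4,z); c=P.mean(0)
    l=(P[0]+P[1]-P[2]-P[3])/2; w=(P[0]+P[3]-P[1]-P[2])/2
    print(c.round(1),"len",np.linalg.norm(l).round(1),"wid",np.linalg.norm(w).round(1),"yaw long",np.degrees(np.arctan2(l[1],l[0])).round(1),"perp wid",(np.degrees(np.arctan2(w[1],w[0]))-90).round(1))
q([(620,292),(718,328),(660,488),(560,453)],12)
q([(222,120),(347,145),(308,330),(182,303)],64)
q([(205,90),(372,120),(318,392),(145,362)],64)
q([(550,55),(652,32),(690,192),(588,215)],12)
E
```

```text
['PlanningError', 'camera', 'hold_point_z', 'sense', 'sign_off'] 18.700000000000003
[ 433.3 -303.1   12. ] len 109.8 wid 67.3 yaw long -19.6 perp wid -17.9
[528.3 -62.2  64. ] len 117.6 wid 80.3 yaw long -9.5 perp wid -10.0
[518.5 -59.8  64. ] len 173.2 wid 107.9 yaw long -9.2 perp wid -8.3
[ 607.1 -288.    12. ] len 109.5 wid 69.2 yaw long 14.0 perp wid 14.5
```

```bash
python3 -m pendant '{"xyz":[[0,0,-1],[0,0,-1],[0,0,-1],[-0.9,-0.9,0],[-0.9,-0.9,0],[-0.9,-0.9,0],[-0.9,-0.9,0],[-0.9,-0.9,0],[-0.9,-0.9,0],[-0.9,-0.9,0],[-0.9,-0.9,0],[-0.9,-0.9,0],[-0.9,-0.9,0],[-0.9,-0.9,0]],"turn":[0,0,0,0,0,0,0,0,0,0,0,0,0,0]}'
```

```text
time: 1.47
eef_pos: [391.0, 206.1, 321.6]
orientation: [0.54, 3.094, 0.001]
force: [0.4, 0.7, -0.1]
finger_gap: 1.004
finger_force: 0.0
```

```bash
python3 -m pendant '{"xyz":[[-0.9,-0.86,0],[-0.9,-0.86,0],[-0.9,-0.86,0],[-0.9,-0.86,0],[-0.9,-0.86,0],[-0.9,-0.86,0],[-0.9,-0.86,0],[-0.9,-0.86,0],[0,0,0],[0,0,0],[0,0,0],[0,0,0]],"turn":[0,0,0,0,0,0,0,0,-0.9,-0.9,0,0]}' && python3 - <<'E'
from h import *
w=camera("wrist");cv2.imwrite("pics/w1.png",w["pixels"][:,:,::-1])
s=sense();print(s["eef_pos"],R.from_rotvec(s["orientation"]).as_matrix().round(3))
E
```

```text
time: 2.47
eef_pos: [523.8, -59.5, 321.2]
orientation: [-0.264, -3.13, -0.0]
force: [-0.0, -0.5, -0.5]
finger_gap: 0.998
finger_force: 0.0
[523.76431767 -59.20086142 321.27707096] [[-0.986  0.168 -0.   ]
 [ 0.168  0.986  0.   ]
 [ 0.     0.    -1.   ]]
```

View pics/w1.png

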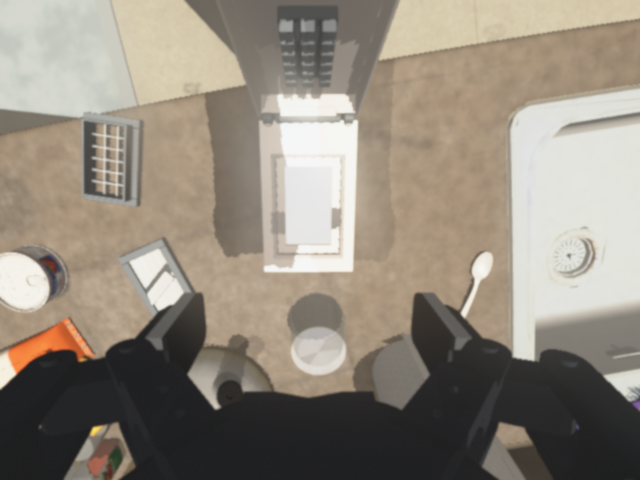

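The wrist view shows the deck from (260,122) to (353,270), with the pocket at about (271..343, 155..255). I'll enlarge it to read the corners.

```bash
python3 - <<'E'
from h import *
p=cv2.imread("pics/w1.png")[110:285,230:390]
g=cv2.createCLAHE(4,(4,4)).apply(cv2.cvtColor(p,cv2.COLOR_BGR2GRAY))
cv2.imwrite("pics/w1c.png",cv2.resize(g,None,fx=3.4,fy=3.4,interpolation=cv2.INTER_CUBIC)[:590])
E
```

```text
(no output)
```

View pics/w1c.png

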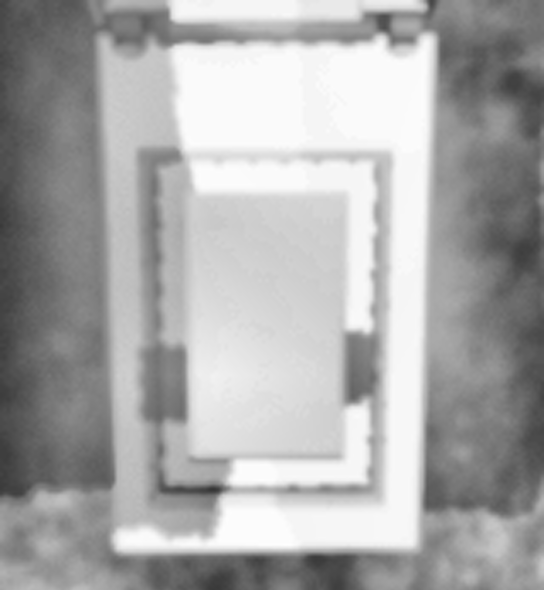

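Enlarged: the pocket mouth is at crop (139,150), (392,150), (382,500), (152,500), and the hole in the ledge at (188,192), (348,192), (346,457), (188,457).

```bash
python3 - <<'E'
from h import *
w=camera("wrist")
def q(pts,z):
    P=ray(w,(np.array(pts)+.5)/3.4+[230,110]-.5,z); c=P.mean(0)
    l=(P[2]+P[3]-P[0]-P[1])/2; m=(P[0]+P[3]-P[1]-P[2])/2
    print(c.round(1),np.linalg.norm(l).round(1),np.linalg.norm(m).round(1),np.degrees(np.arctan2(l[1],l[0])).round(2),(np.degrees(np.arctan2(m[1],m[0]))-90).round(2))
q([(139,150),(392,150),(382,500),(152,500)],64)
q([(188,192),(348,192),(346,457),(188,457)],52)
q([(98,36),(438,36),(420,552),(114,552)],64)
E
```

```text
[526.4 -60.3  64. ] 121.6 82.9 -9.38 -189.62
[527.4 -60.   52. ] 94.7 56.3 -9.82 -189.61
[518.5 -58.5  64. ] 177.4 110.4 -9.72 -189.61
```

```bash
python3 -m pendant '{"xyz":[[0.18,-0.95,0],[0.18,-0.95,0],[0.18,-0.95,0],[0.18,-0.95,0],[0.18,-0.95,0],[0.18,-0.95,0],[0.18,-0.95,0],[0.18,-0.95,0],[0.18,-0.95,0],[0,0,0],[0,0,0],[0,0,1],[0,0,1],[0,0,1],[0,0,1],[0,0,0],[0,0,0],[0,0,0]],"turn":[0,0,0,0,0,0,0,0,0,0.8,0.8,0,0,0,0,0,0,0]}' 0.65 && python3 - <<'E'
from h import *
w=camera("wrist");cv2.imwrite("pics/w2.png",w["pixels"][:,:,::-1])
s=sense();print(s["eef_pos"],R.from_rotvec(s["orientation"]).as_matrix().round(3))
print(proj(w,[[433,-303,12]]))
E
```

```text
time: 4.07
eef_pos: [434.4, -304.9, 202.9]
orientation: [0.51, 3.098, -0.001]
force: [-0.0, 0.5, -0.1]
finger_gap: 0.828
finger_force: 0.0
[ 434.65004988 -305.09589305  203.26826878] [[-0.947  0.32   0.003]
 [ 0.32   0.947 -0.001]
 [-0.003 -0.    -1.   ]]
[[310.12609627 213.70986978]]
```

View pics/w2.png

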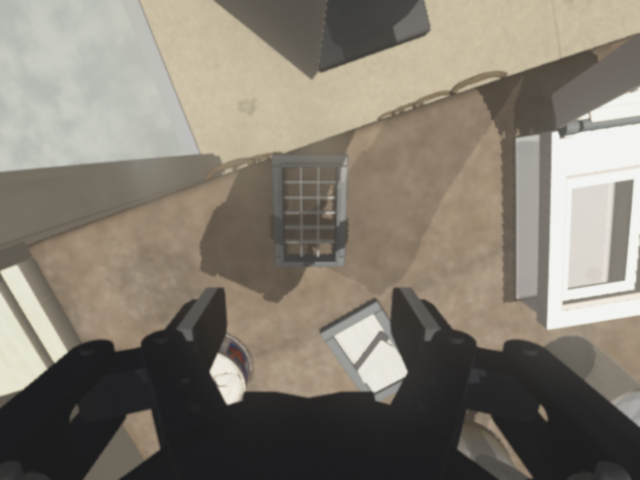

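The wrist view shows the grid frame corners at about (272,155), (347,155), (344,266), (273,266). It is almost aligned with the tool.

```bash
python3 - <<'E'
from h import *
w=camera("wrist")
P=ray(w,[(272,154.5),(347.5,154.5),(344.5,266),(273,266.5)],12); c=P.mean(0)
l=(P[2]+P[3]-P[0]-P[1])/2; m=(P[0]+P[3]-P[1]-P[2])/2
print(c.round(1),np.linalg.norm(l).round(1),np.linalg.norm(m).round(1),np.degrees(np.arctan2(l[1],l[0])).round(2),(np.degrees(np.arctan2(m[1],m[0]))-90).round(2))
s=sense();T=R.from_rotvec(s["orientation"]).as_matrix();print(s["eef_pos"],T.T@(c-s["eef_pos"]),np.degrees(np.arctan2(T[1,0],T[0,0])))
E
```

```text
[ 432.3 -303.8   12. ] 111.2 72.0 -19.12 -198.43
[ 434.66211162 -305.09316606  203.30132545] [  3.22799734   0.51636673 191.29182079] 161.31786444324885
```

```bash
python3 -m pendant '{"xyz":[[0.11,0.02,0.9],[0,0,0.9],[0,0,0.9],[0,0,0.9],[0,0,0.9],[0,0,0.9],[0,0,0.4],[0,0,0.2],[0,0,0.2],[0,0,0.2],[0,0,0],[0,0,0],[0,0,0]],"turn":[0,0,0,0,0,0,0,0,0,0,0,0,0]}'
```

```text
time: 5.25
eef_pos: [431.2, -303.1, 10.1]
orientation: [0.509, 3.099, -0.0]
force: [-0.1, 0.4, -0.7]
finger_gap: 0.824
finger_force: 0.0
```

```bash
python3 -m pendant '{"xyz":[[0,0,0],[0,0,0],[0,0,0],[0,0,0],[0,0,0],[0,0,0],[0,0,0],[0,0,0],[0,0,-0.1],[0,0,-0.3],[0,0,-0.5],[0,0,-0.5],[0,0,-0.5],[0,0,0],[0,0,0]],"turn":[0,0,0,0,0,0,0,0,0,0,0,0,0,0,0]}' -1 45
```

```text
time: 6.5
eef_pos: [431.3, -302.9, 67.1]
orientation: [0.509, 3.098, -0.0]
force: [-0.5, 0.5, -1.5]
finger_gap: 0.645
finger_force: 48.4
```

```bash
python3 -m pendant '{"xyz":[[0,0,-0.7],[0,0,-0.9],[0,0,-0.9],[0,0,-0.9],[0,0,-0.9],[-0.04,0.87,0],[-0.04,0.87,0],[-0.04,0.87,0],[-0.04,0.87,0],[-0.04,0.87,0],[-0.04,0.87,0],[-0.04,0.87,0],[-0.04,0.87,0],[-0.04,0.87,0],[-0.04,0.87,0],[0,0,0],[0,0,0],[0,0,0],[0,0,0]],"turn":[0,0,0,0,0,0,0,0,0,0,0,0,0,0,0,-0.8,-0.8,0,0]}' && python3 - <<'E'
from h import *
w=camera("wrist");cv2.imwrite("pics/w3.png",w["pixels"][:,:,::-1])
s=sense();T=R.from_rotvec(s["orientation"]).as_matrix();print(s["eef_pos"],T.round(3),np.degrees(np.arctan2(T[1,0],T[0,0])))
h=s["eef_pos"]+[0,0,-10]
print(proj(w,[h+T@np.array([x,y,-12]) for x,y in((56,36),(56,-36),(-56,-36),(-56,36))]))
E
```

```text
time: 8.08
eef_pos: [525.1, -59.5, 194.6]
orientation: [-0.264, -3.129, 0.0]
force: [0.5, -0.0, -1.4]
finger_gap: 0.64
finger_force: 48.7
[525.12738178 -59.68329303 194.73469379] [[-0.986  0.168 -0.001]
 [ 0.168  0.986 -0.   ]
 [ 0.001 -0.    -1.   ]] 170.30882845799042
[[398.32813411 174.23015295]
 [219.50040578 173.96874899]
 [235.13992979 405.9450054 ]
 [381.7934898  406.0942264 ]]
```

View pics/w3.png

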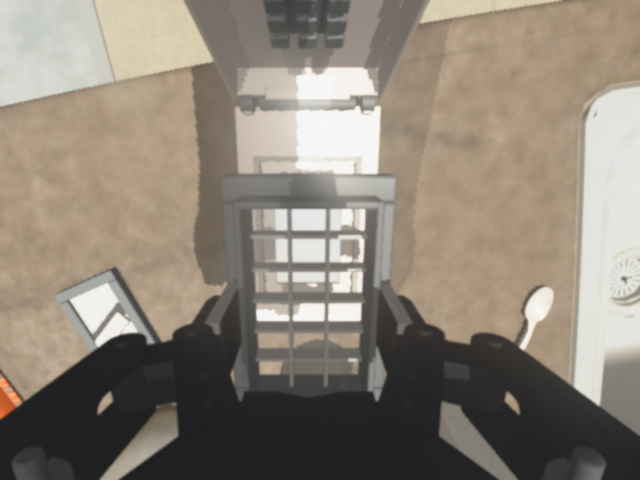

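The held grid's near edge is at y≈175, from x=222 to 395. That matches the prediction to about 1 mm, so I'll descend.

```bash
python3 -m pendant '{"xyz":[[-0.025,-0.005,0.7],[0,0,0.8],[0,0,0.8],[0,0,0.8],[0,0,0.5],[0,0,0.2],[0,0,0],[0,0,0.1],[0,0,0.1],[0,0,0.1],[0,0,0]],"turn":[0,0,0,0,0,0,0,0,0,0,0]}'
python3 -m pendant '{"xyz":[[0,0,0.05],[0,0,0.05],[0,0,0.05],[0,0,0]],"turn":[0,0,0,0]}'
```

```text
time: 9.05
eef_pos: [526.5, -59.5, 72.5]
orientation: [0.26, 3.13, 0.001]
force: [-0.8, 0.1, -2.1]
finger_gap: 0.642
finger_force: 48.6
time: 9.38
eef_pos: [526.2, -59.6, 67.6]
orientation: [-0.26, -3.131, -0.0]
force: [-0.1, -0.3, -2.3]
finger_gap: 0.644
finger_force: 48.6
```

```bash
python3 -m pendant '{"xyz":[[0,0,0.05],[0,0,0.05],[0,0,0.04],[0,0,0.03],[0,0,0],[0,0,0]],"turn":[0,0,0,0,0,0]}'
```

```text
time: 9.88
eef_pos: [526.2, -59.7, 62.6]
orientation: [-0.26, -3.131, 0.0]
force: [-0.7, 0.8, -1.6]
finger_gap: 0.64
finger_force: 48.6
```

```bash
python3 -m pendant '{"xyz":[[0,0,0.03],[0,0,0.02],[0,0,0.02],[0,0,0]],"turn":[0,0,0,0]}'
```

```text
time: 10.22
eef_pos: [526.4, -59.7, 62.1]
orientation: [0.26, 3.13, 0.002]
force: [-7.8, 0.7, 18.6]
finger_gap: 0.64
finger_force: 51.0
```

```bash
python3 -m pendant '{"xyz":[[0,0,-0.03],[0,0,0],[0,0,0],[0,0,0]],"turn":[0,0,0,0]}'
python3 -m pendant '{"xyz":[[0,0,0],[0,0,0],[0,0,0],[0,0,0],[0,0,-0.3],[0,0,-0.8],[0,0,-1],[0,0,-1],[0,0,-1],[0,0,-1],[0,0,-1],[0,0,-1],[0,0,-1],[0,0,0],[0,0,0]],"turn":[0,0,0,0,0,0,0,0,0,0,0,0,0,0,0]}' 0.6 && python3 - <<'E'
from h import *
w=camera("wrist");s=camera("side")
a=cv2.resize(w["pixels"][90:310,210:410],None,fx=2.7,fy=2.7,interpolation=cv2.INTER_CUBIC)[:594]
b=s["pixels"][200:365,250:450]; b=cv2.resize(b,(250,206)); b=np.vstack([b,np.zeros((len(a)-206,250,3),np.uint8)])
print(a.shape);cv2.imwrite("pics/w4.png",np.hstack([a,b])[:,:,::-1])
E
```

```text
time: 10.55
eef_pos: [526.6, -59.7, 62.2]
orientation: [0.26, 3.13, 0.001]
force: [-3.0, 0.9, 9.7]
finger_gap: 0.637
finger_force: 49.9
time: 11.8
eef_pos: [526.9, -59.9, 306.5]
orientation: [0.26, 3.127, 0.002]
force: [0.9, 0.1, -0.2]
finger_gap: 0.803
finger_force: 0.0
(594, 540, 3)
```

View pics/w4.png

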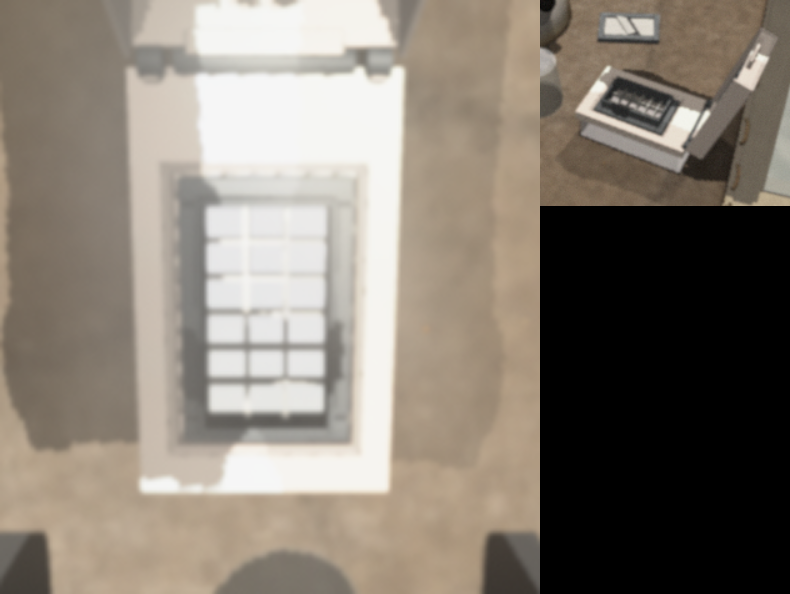

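The insert sits evenly in the pocket, with its margins equal on all sides, and the lid is still open. Next I'll measure the lid angle.

```bash
python3 - <<'E'
from h import *
t=camera("top");s=camera("side")
u=np.array([.986,-.168,0]);v=np.array([.168,.986,0]);H=np.array([429.8,-43.6,68])
for th in(1.7,1.8,1.9,2.0):
    e=np.cos(th)*u+[0,0,np.sin(th)];n=-np.sin(th)*u+[0,0,np.cos(th)]
    P=[H+180*e+28*n+a*v for a in(54,-54)]+[H+180*e+a*v for a in(54,-54)]
    print(th,((proj(t,P)-210+.4)*4).round().tolist(),proj(s,P).round().tolist(),P[0].round(),P[1].round())
st=sense();print(st["joint_pos"].round(2))
E
```

```text
1.7 [[59.0, 456.0], [266.0, 498.0], [70.0, 402.0], [277.0, 444.0]] [[404.0, 261.0], [426.0, 219.0], [387.0, 254.0], [410.0, 212.0]] [389.  18. 243.] [370. -88. 243.]
1.8 [[54.0, 489.0], [260.0, 531.0], [64.0, 436.0], [270.0, 478.0]] [[414.0, 267.0], [435.0, 224.0], [398.0, 259.0], [420.0, 217.0]] [372.  21. 237.] [354. -85. 237.]
1.9 [[50.0, 520.0], [255.0, 562.0], [58.0, 470.0], [264.0, 512.0]] [[424.0, 274.0], [444.0, 231.0], [408.0, 265.0], [429.0, 222.0]] [355.  24. 229.] [337. -83. 229.]
2.0 [[47.0, 549.0], [250.0, 591.0], [53.0, 502.0], [258.0, 544.0]] [[433.0, 282.0], [452.0, 238.0], [418.0, 271.0], [438.0, 228.0]] [340.  27. 220.] [322. -80. 220.]
[-0.51  0.2   0.63  1.76 -0.13  1.22  1.56]
```

```bash
python3 -m pendant '{"xyz":[[0,0,-1],[0,0,0],[0,0,0],[0,0,0],[0,0,0],[0,0,0],[0,0,0],[0,0,0],[0,0,0],[0,0,0],[0,0,0],[0,0,0],[0,0,0],[0,0,0],[0,0,0],[0,0,0],[0,0,0],[0,0,0]],"turn":[0,0.98,0.98,0.98,0.98,0.98,0.98,0.98,0.98,0.98,0.98,0.98,0.98,0.98,0.98,0.98,0.98,0]}' 1 && python3 -m pendant '{"xyz":[[0,-0.85,0],[0,-0.85,0],[0,-0.85,0],[0,-0.85,0],[0,-0.85,0],[0,-0.85,0],[0,0,0],[0,0,0]],"turn":[0,0,0,0,0,0,0,0]}'; python3 -c "
from h import *
s=sense();print(s['joint_pos'].round(2),R.from_rotvec(s['orientation']).as_matrix().round(3))
w=camera('wrist');v=camera('top');cv2.imwrite('pics/w5.png',np.hstack([cv2.resize(w['pixels'],(400,300)),cv2.resize(v['pixels'][200:380,180:420],(400,300))])[:,:,::-1])"
```

```text
time: 13.5
eef_pos: [525.8, -59.6, 333.4]
orientation: [-2.399, -2.027, 0.003]
force: [0.3, -0.6, 0.3]
finger_gap: 1.0
finger_force: 0.0
time: 14.17
eef_pos: [374.5, -34.7, 334.4]
orientation: [-2.39, -2.038, -0.002]
force: [0.4, -0.6, 0.7]
finger_gap: 0.997
finger_force: 0.0
[-0.87 -0.23  0.7   2.01  0.15  1.31 -0.38] [[ 0.158  0.987  0.001]
 [ 0.987 -0.158  0.002]
 [ 0.002  0.    -1.   ]]
```

View pics/w5.png

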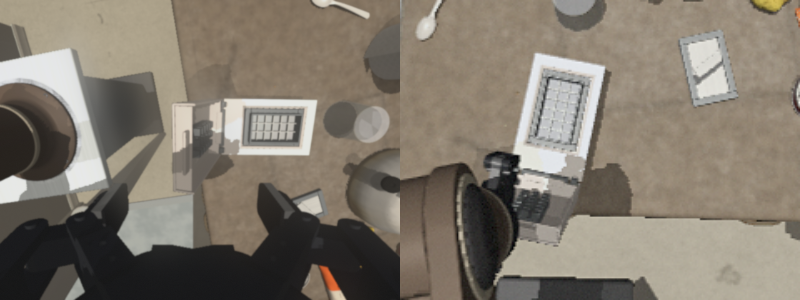

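Wrist view (left): the lid spans x≈172–222 between the open fingertips at about 125 and 262, so the fingers straddle it. I'll move back 8 mm and go down.

```bash
python3 -m pendant '{"xyz":[[0,-0.27,0],[0,0,0.7],[0,0,0.7],[0,0,0.5],[0,0,0.4],[0,0,0.3],[0,0,0]],"turn":[0,0,0,0,0,0,0]}' && python3 -m pendant '{"xyz":[[0,0,0.3],[0,0,0.3],[0,0,0.3],[0,0,0.3],[0,0,0.3],[0,0,0]],"turn":[0,0,0,0,0,0]}'
```

```text
time: 14.85
eef_pos: [367.0, -34.0, 254.9]
orientation: [2.395, 2.033, -0.007]
force: [-0.7, -0.3, -1.1]
finger_gap: 1.003
finger_force: 0.0
time: 15.35
eef_pos: [367.2, -33.8, 210.7]
orientation: [2.394, 2.033, -0.004]
force: [-0.4, -0.2, 0.2]
finger_gap: 0.998
finger_force: 0.0
```

```bash
python3 -m pendant '{"xyz":[[0,0.3,0],[0,0.3,0],[0,0.3,0],[0,0.3,0],[0,0.3,0],[0,0.3,0],[0,0.3,0],[0,0.3,0],[0,0.3,0],[0,0.3,0]],"turn":[0,0,0,0,0,0,0,0,0,0]}' && python3 -m pendant '{"xyz":[[0,0.3,0],[0,0.3,0],[0,0.3,0],[0,0.3,0],[0,0.3,0],[0,0.3,0],[0,0.3,0],[0,0.3,0],[0,0.3,0],[0,0,0]],"turn":[0,0,0,0,0,0,0,0,0,0]}'; python3 -c "
from h import *
s=camera('side');v=camera('top');cv2.imwrite('pics/w6.png',np.hstack([cv2.resize(s['pixels'][120:345,200:500],(400,300)),cv2.resize(v['pixels'][200:380,180:420],(400,300))])[:,:,::-1])"
```

```text
time: 16.18
eef_pos: [456.7, -48.1, 211.9]
orientation: [-2.394, -2.034, 0.002]
force: [-2.4, 1.3, 2.9]
finger_gap: 0.996
finger_force: 1.2
time: 17.02
eef_pos: [538.1, -61.6, 211.6]
orientation: [2.393, 2.032, 0.001]
force: [0.0, 0.0, 0.4]
finger_gap: 0.997
finger_force: 0.0
```

View pics/w6.png

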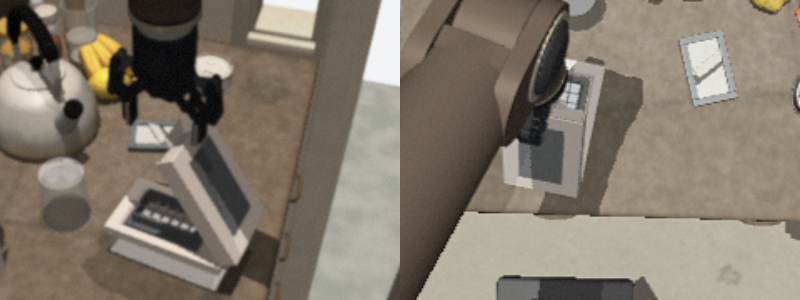

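The lid is now near 1.0 rad, leaning forward. I'll raise, shut the fingers, move back, and come down on its outer face.

```bash
python3 -m pendant '{"xyz":[[0,0.15,0],[0,0,-0.6],[0,0,-0.9],[0,0,-0.9],[0,0,-0.6],[0,-0.8,0],[0,-0.8,0],[0,-0.8,0],[0,-0.6,0],[0,0,0],[0,0,0],[0,0,0]],"turn":[0,0,0,0,0,0,0,0,0,0,0,0]}' - && python3 -m pendant '{"xyz":[[0,0,0],[0,0,0],[0,0,0],[0,0,0],[0,0,0],[0,0,0],[0,0,0.7],[0,0,0.7],[0,0,0.5],[0,0,0.3],[0,0,0]],"turn":[0,0,0,0,0,0,0,0,0,0,0]}' -1
```

```text
time: 18.12
eef_pos: [452.5, -47.1, 302.0]
orientation: [2.394, 2.034, 0.003]
force: [-0.1, -0.3, 0.7]
finger_gap: 1.002
finger_force: 0.0
time: 19.03
eef_pos: [450.7, -47.3, 234.0]
orientation: [-2.394, -2.032, 0.004]
force: [0.1, -0.0, 0.5]
finger_gap: -0.002
finger_force: 0.0
```

```bash
python3 -m pendant '{"xyz":[[0,0,0.35],[0,0,0.35],[0,0,0.35],[0,0.29,0.13],[0,0.29,0.13],[0,0.29,0.13],[0,0.29,0.13],[0,0.29,0.13],[0,0.29,0.13],[0,0,0]],"turn":[0,0,0,0,0,0,0,0,0,0]}' && python3 -m pendant '{"xyz":[[0,0.24,0.26],[0,0.24,0.27],[0,0.24,0.27],[0,0.24,0.27],[0,0,0]],"turn":[0,0,0,0,0]}'
```

```text
time: 19.87
eef_pos: [504.4, -56.0, 179.7]
orientation: [2.394, 2.033, -0.001]
force: [-0.3, -0.4, -0.8]
finger_gap: 0.002
finger_force: 0.0
time: 20.28
eef_pos: [532.0, -60.5, 147.0]
orientation: [-2.395, -2.033, 0.002]
force: [-0.6, 0.2, -0.6]
finger_gap: -0.003
finger_force: 0.0
```

```bash
python3 -m pendant '{"xyz":[[0,0.15,0.27],[0,0.15,0.27],[0,0.15,0.27],[0,0.1,0.3]],"turn":[0,0,0,0]}' && python3 -m pendant '{"xyz":[[0,0.1,0.27],[0,0.1,0.2],[0,0,0.1],[0,0,0.05]],"turn":[0,0,0,0]}'
```

```text
time: 20.62
eef_pos: [548.6, -63.4, 114.5]
orientation: [2.395, 2.033, 0.001]
force: [1.1, 0.3, 1.0]
finger_gap: 0.002
finger_force: 0.7
time: 20.95
eef_pos: [553.8, -64.2, 96.0]
orientation: [-2.395, -2.033, 0.001]
force: [-2.4, 1.1, 10.9]
finger_gap: 0.001
finger_force: 5.5
```

Contact is at z=96, which is the closed height. I'll press slightly further, then lift and look.

```bash
python3 -m pendant '{"xyz":[[0,0,0.04],[0,0,0.03],[0,0,0]],"turn":[0,0,0]}' && python3 -m pendant '{"xyz":[[0,0,-0.2],[0,0,-0.6],[0,0,-1],[0,0,-1],[0,0,-1],[0,0,-1],[0,0,-1],[-1,0,0],[-1,0,0],[-1,0,0],[-1,0,0],[-1,0,0],[0,0,0]],"turn":[0,0,0,0,0,0,0,0,0,0,0,0,0]}'; python3 -c "
from h import *
s=camera('side');v=camera('top');cv2.imwrite('pics/w7.png',np.hstack([cv2.resize(s['pixels'][120:345,200:500],(400,300)),cv2.resize(v['pixels'][200:380,180:420],(400,300))])[:,:,::-1])"
```

```text
time: 21.2
eef_pos: [553.9, -64.2, 95.9]
orientation: [-2.395, -2.033, -0.002]
force: [-4.1, 0.6, 14.4]
finger_gap: 0.001
finger_force: 7.4
time: 22.28
eef_pos: [526.8, -218.9, 269.4]
orientation: [2.401, 2.022, -0.002]
force: [-1.1, 0.1, -0.1]
finger_gap: -0.0
finger_force: 0.0
```

View pics/w7.png

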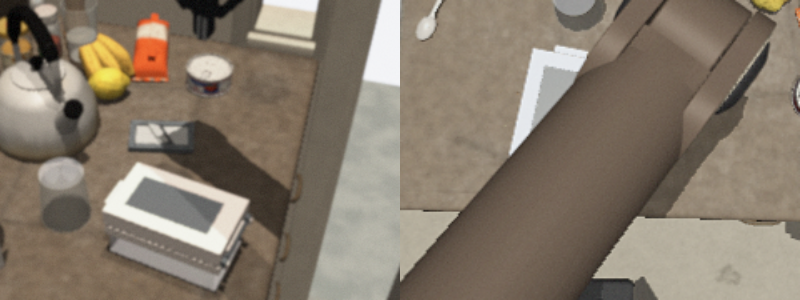

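The side view shows the lid flat and fully closed over the insert, with the other things where they stood and the arm clear.

```bash
python3 -c "
from bench import *
print(sign_off())"
```

```text
the job is handed in; nothing more can be done
None
```

The dicing insert is seated collar up in the pocket, the lid was lowered gently until fully closed, and the job is handed in (no verdict was returned).

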